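# Tighten a bearing retaining ring with the pin spanner

## Task

Take the red-handled pin spanner out of its wooden block, put both of its pins fully into two opposite holes of the steel retaining ring in the bearing housing, and with the spanner turn the ring clockwise (seen from above) right up to its stop, where the yellow mark on the ring meets the yellow mark on the housing. Then put the spanner back upright in the slot of its wooden block, pins down and fully home, and let go. Touch the housing and ring with nothing but the spanner, and do not disturb the other things on the bench.

Things in the scene. Friction and masses are not known exactly. Their poses are not given: they have to be found in the camera images.
- spanner: T-shaped pin spanner, 0.35 kg, loose. Origin: middle of the underside of its dark bridge bar (24 in x, 80 in y, 10 mm tall), z up. Two 7 mm round-ended pins reach 10 mm below the origin, at y = +28 and -28 mm. A half turn about z changes nothing. Starts upright in the block, pins in the slot.
- spanner_grip (a point): Middle of the spanner's red grip bar, 51 mm above the spanner's origin, axes as the spanner. The bar is 16 mm wide in x, 110 mm long in y, 22 mm tall; pinch it from above across x. A 15 mm round stem joins it to the bridge bar 30 mm below it.
- housing: Green-painted cast bearing housing, fixed to the bench, carrying the ring. Square foot 140 x 140 x 16 mm; round boss, 100 mm diameter, 48 mm tall, the ring on top. Origin on the ring's axis at bench level, z up. Yellow mark on the boss's rim, 45 degrees from its x axis towards its y axis.
- ring_centre (a point): Middle of the top face of the steel retaining ring (outer diameter 76, bore 38, 11 mm thick, top 60 mm above the bench), z up, turns with it. Four 10 mm through holes 28 mm from the middle on its +x, +y, -x, -y axes: either opposite pair fits. Pins fully in: spanner's origin is here. Yellow mark between +x and +y. Fully home, its x axis is along the housing's.
- ring (a joint): Turn of the ring in rad, growing clockwise seen from above; 1.2 is the hard stop (fully home, marks in line), it starts anywhere from 0 to 0.55. About 0.4 N m of drag; stays where it is left. It does not rise or sink.
- stand_top (a point): Middle of the top face of the spanner's wooden block, fixed to the bench: 70 mm in x, 110 in y, 30 tall, z up. Slot in its top: 14 mm wide (x), 74 long (y), 16 deep, centred. With the spanner home, pins in the slot, the bridge bar rests on the top, the spanner's origin is at this height and its y lies along the block's y.
- wrench: Bystander, leave alone: combination wrench lying on the bench, about 180 mm long. Origin at its underside's middle.
- screwdriver: Bystander, leave alone: screwdriver lying on the bench. Origin at its underside's middle.
- oil: Bystander, leave alone: yellow oil bottle, 64 mm across, 170 mm tall, standing. Origin at its underside's middle.
- piston: Bystander, leave alone: aluminium piston, 76 mm across, 60 mm tall, standing. Origin at its underside's middle.
- gear: Bystander, leave alone: dark steel gear lying flat, about 96 mm across, 30 mm tall. Origin at its underside's middle.
- socket: Bystander, leave alone: steel wrench socket standing upright, 26 mm across, 45 mm tall. Origin at its underside's middle.
- tin: Bystander, leave alone: small blue tin, 52 mm across, 48 mm tall. Origin at its underside's middle.
- mug: Bystander, leave alone: white mug, 80 mm across, 85 mm tall. Origin at its underside's middle.
Not all that is in view belongs to the job. Of the things like the spanner, leave any that is blue; of the rest the larger one is meant.

How it is judged:
On the way, in this order (a step that is already met when the one before it is completed fails the run):
1. both pins of the spanner are fully in two opposite holes of the ring, before the ring has been turned home (horizontal distance between spanner and ring_centre below 0.004 m and z of spanner in the frame of ring_centre below 0.003 m and angle between spanner's own z axis and vertical below 0.12 rad and value of joint ring below 0.9 rad), for 0.2 s.
2. the ring has been turned clockwise to its stop, the spanner still engaged (horizontal distance between spanner and ring_centre below 0.004 m and z of spanner in the frame of ring_centre below 0.006 m and angle between spanner's own z axis and vertical below 0.12 rad and value of joint ring above 1.14 rad), for 0.2 s.
At the end, for the whole second after the job is handed in: The ring is at its stop (joint above 1.13 of 1.2 rad), and the spanner stands upright (within 0.1 rad) and at rest in its wooden block, released, pins in the slot: origin within 12 mm of the middle of the block's top across it and within 3 mm of its height (value of joint ring above 1.13 rad and horizontal distance between spanner and stand_top below 0.012 m and z of spanner in the frame of stand_top between -0.003 and 0.003 m and angle between spanner's own z axis and vertical below 0.1 rad and linear speed of spanner below 0.02 m/s and angular speed of spanner below 0.2 rad/s); the robot touches nothing.
It fails at once if the robot itself touches the housing or the ring with more than 3 N (contact force between any of the fingers, the arm and housing above 3 N).
It fails at once if a bystander is moved more than 30 mm (distance of any of wrench, screwdriver, oil, piston, gear, socket, tin, mug from where it was at the start of the episode above 0.03 m).
It also fails if it takes over 58 s, if anything falls off the work surface, if the arm or the gripper's body presses on something with over 40 N, if the wrist force passes 120 N, or if a joint passes its speed limit or range.

## Robot

A 6-joint arm with a two-finger parallel gripper is mounted at the origin on the work surface. World frame = base frame: x ahead of the robot, y to its left, z up, the work surface at z = 0. Lengths are in m, angles in rad, forces in N, time in s.
With the tool pointing down it reaches from about 0.225 to 0.875 m from the base axis. Payload 3.4 kg.
Tool frame: the origin (TCP) lies midway between the tips of the shut fingers; the grasp point (between the pads) lies 19 mm behind it; z points along the fingers, y is the line along which they close (so a half turn about z gives the same grasp; the last joint's range is limited). The gripper opens to 85 mm and grips with 20 to 120 N. Pads are 22 mm wide; open, the fingers measure 114 mm over their backs; the gripper's body (76 mm by 85 mm) begins 54 mm behind the grasp point. The pads swing forward as they close: fully open they stand 13 mm farther back than shut.
Start: joints at [-0.121, 0.276, 1.505, -0, 1.361, -0.121], TCP at [0.575, -0, 0.208] pointing down, gripper open.
Joint ranges: [-2.89, 2.89], [-0.75, 2.08], [0.22, 2.7], [-1.18, 4.32], [0.11, 2.71], [-2.7, 2.7]. Speed limits (rad/s): [2.57, 2.57, 3.14, 3.14, 3.14, 3.14].

## Interface

Orientations are given as a unit quaternion [w, x, y, z].
In Python, from rig import * gives the robot as it stands.
- The arm moves only by the tool apply_moves, never from a script. Its argument "steps" is one flat list of numbers, 4 for each row, row after row: the shift along the world's x, y, z in cm, then the turn about the world's z in degrees. A call has 1 to 8 rows; each row is the pose to reach, as a shift and turn from the pose commanded when the call began; what a row does not reach only later rows make up. A row lasts 1/12 s, in which the tool goes at most 41.7 mm and 7.16 degrees, less where a joint would pass 70% of its speed; a pose out of reach is approached as far as the arm can. A call with a gripper value outside its range is refused whole. "jaw" is the closure in counts, from 0 (fully open) to 255 (shut), set as the call begins (left out, the last holds). The fingers move at their own pace and stop on an object; "newtons" is the grip in N (left out, the last holds). Time passes only in rows, so rows that repeat a pose let the fingers close. It gives the time, the measured TCP pose, the force, the opening and the grip force at its end, in the units of the state.
- get_state(): the state, without advancing time (a new reading comes with each control period).
- get_image(name): name is "scene" or "side" or "wrist"; returns the picture (384x512x3 uint8, red, green, blue); there is no depth.
- calibration(name): a dict with "fx", "fy", "cx", "cy" (pixels), "k1" (the pictures are not rectified: a ray, as slopes to the right and down, at radius r is drawn at 1 + k1 r^2 times it, then the intrinsics apply), "xyz" and "rotation" of the camera in the world. Camera axes: x right, y up, looking along -z (the intrinsics and any distortion apply to the point x, -y, -z); pixel columns grow to the right and rows downward; lengths in m; the calibration is good to about 2 mm. A picture is of the moment at which its call begins: read the wrist's pose just before it. calibration takes no time and is no camera call; for the wrist camera it gives the pose at the moment of the call.
- sign_off(): hands the job in; it is judged then, once.
The state is a dict: "clock": time; "qpos": joint angles; "qd": joint speeds; "effort": joint torques, N m; "position": TCP position; "ee_rot": TCP orientation; "contact_force": force on the tool from outside, world axes, zero at the start; "moment": the same for the moment, N m; "width": finger opening in m; "gripper_force": force on a finger pad.
Only numpy, scipy, OpenCV 4.12 (cv2) and the standard library are available. Lean on these libraries where they do the work, as an engineer would, in place of code of your own. Each camera call takes 0.05 s, during which the arm holds its last target. There are 200 camera calls.

## Working session

There is one attempt and no reset: what is moved stays moved. The work goes in short steps, Python scripts to look and compute and a tool call to move; the robot and the scene stay as the last step left them, time stands still between calls to the robot, and variables do not carry over. Pictures are saved under pics/ and viewed, at most 10 in all, crops included, and the job is handed in when it is done.

Besides the shell and the picture viewer there is one more tool, called after ">>>" as name(argument=value, ...) on one line, values as JSON. apply_moves: Moves the arm, as the interface text tells. Its arguments: {"type":"object","properties":{"steps":{"type":"array","items":{"type":"number"}},"jaw":{"type":"number"},"newtons":{"type":"number"}},"required":["steps"]}

```bash
mkdir -p pics; ls; cat > h.py <<'E'
from rig import *
import numpy as np, cv2
def ray(c,u,v):
    K=np.array([[c['fx'],0,c['cx']],[0,c['fy'],c['cy']],[0,0,1]])
    d=np.array([(u-c['cx'])/c['fx'],(v-c['cy'])/c['fy']]); s=d.copy()
    for _ in range(30): s=d/(1+c['k1']*(s@s))
    R=np.array(c['rotation'])
    if R.size==4:
        w,x,y,z=R; from scipy.spatial.transform import Rotation as Q; R=Q.from_quat([x,y,z,w]).as_matrix()
    return np.array(c['xyz']), R@np.array([s[0],-s[1],-1])
def onz(c,u,v,z):
    o,d=ray(c,u,v); return o+d*(z-o[2])/d[2]
def proj(c,p):
    R=np.array(c['rotation'])
    if R.size==4:
        w,x,y,z=R; from scipy.spatial.transform import Rotation as Q; R=Q.from_quat([x,y,z,w]).as_matrix()
    q=R.T@(np.array(p)-np.array(c['xyz'])); s=np.array([q[0],-q[1]])/-q[2]
    s=s*(1+c['k1']*(s@s)); return np.array([c['fx']*s[0]+c['cx'],c['fy']*s[1]+c['cy']])
def save(n,im,crop=None,k=1):
    if crop: x0,y0,x1,y1=crop; im=im[y0:y1,x0:x1]
    im=cv2.resize(im,None,fx=k,fy=k,interpolation=cv2.INTER_CUBIC)
    cv2.imwrite('pics/'+n+'.png',im[:,:,::-1])
E
python3 - <<'E'
from h import *
a=get_image("scene");b=get_image("side")
np.save('scene.npy',a);np.save('side.npy',b)
save('a',np.vstack([np.hstack([a,b])]),k=800/1024)
save('scene',a,k=1.56)
for n in("scene","side","wrist"): print(calibration(n))
E
```

```text
pics
{'fx': 476.54941549721985, 'fy': 476.54941549721985, 'cx': 252.15770878724564, 'cy': 193.29662323759632, 'k1': -0.10416635321503627, 'xyz': array([1.3509064 , 0.41561563, 0.98175192]), 'rotation': array([0.48164345, 0.19274267, 0.32942598, 0.7888906 ])}
{'fx': 486.93750045510455, 'fy': 486.93750045510455, 'cx': 259.92774997750706, 'cy': 190.77538240968187, 'k1': -0.03795931368095089, 'xyz': array([ 0.10038816, -1.13327146,  1.0509967 ]), 'rotation': array([ 0.8787364 ,  0.43422704, -0.08156294, -0.18060095])}
{'fx': 337.8864566476482, 'fy': 337.8864566476482, 'cx': 254.6826336329802, 'cy': 189.7359683980583, 'k1': 0.02386148284664373, 'xyz': array([0.57508243, 0.08286773, 0.37362575]), 'rotation': array([ 9.86887320e-01, -1.61408317e-01,  8.78032520e-04, -3.59378935e-05])}
```

View pics/scene.png

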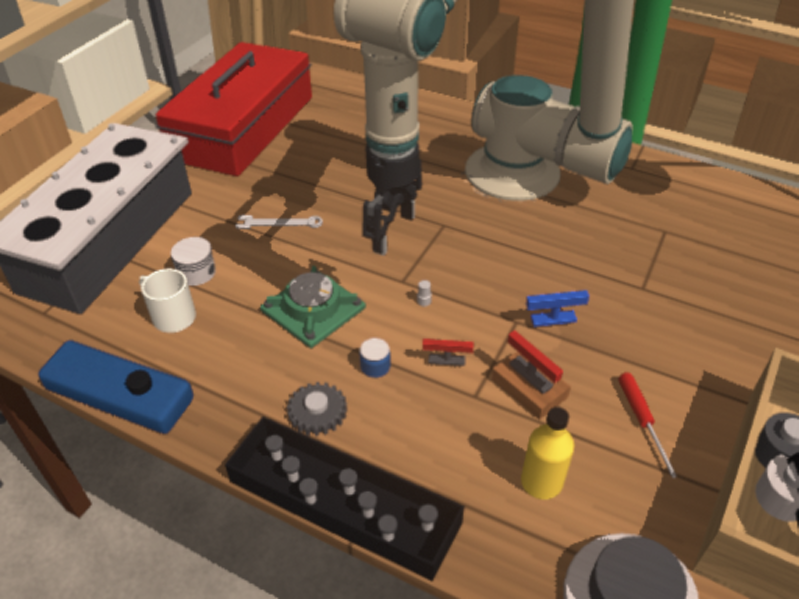

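The scene view shows the housing near (312,300) and the red spanner in its block near (533,370), both in enlarged pixels. A smaller red decoy stands at (447,352) and a blue one at (557,308). Next I'll look closer.

```bash
python3 - <<'E'
from h import *
a=np.load('scene.npy');b=np.load('side.npy')
c=calibration("scene"); s=calibration("side")
H=onz(c,200,187,.06); B=onz(c,342,236,.06); print(H,B)
uh=proj(s,H);ub=proj(s,B);print(uh,ub)
def cr(im,u,w=45):
    u=np.clip(np.round(u).astype(int),[w,w],[511-w,383-w]);print(u-w)
    return cv2.resize(im[u[1]-w:u[1]+w,u[0]-w:u[0]+w],(400,400) if 0 else (297,297),interpolation=cv2.INTER_CUBIC)
o=np.vstack([np.hstack([cr(a,np.array([200,190])),cr(a,np.array([342,236]))]),np.hstack([cr(b,uh),cr(b,ub)])])
save('crop',o)
E
```

```text
[ 0.58588745 -0.15960616  0.06      ] [0.57521876 0.25212517 0.06      ]
[287.43173667 231.59277421] [235.92051203 162.00556776]
[155 145]
[297 191]
[242 187]
[191 117]
```

View pics/crop.png

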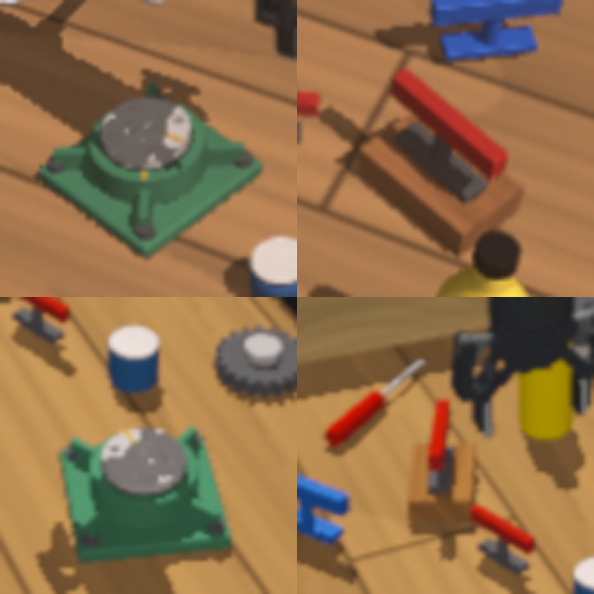

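```bash
python3 - <<'E'
from h import *
c=calibration("scene")
p=onz(c,328.8,213.7,.092);q=onz(c,358.2,239.5,.092);print(p,q,(p+q)/2,np.linalg.norm(p-q),np.degrees(np.arctan2(*(p-q)[[1,0]])))
print(onz(c,155+143/3.3,145+132/3.3,.06), onz(c,155+143/3.3,145+174/3.3,.048), onz(c,155+176/3.3,145+138/3.3,.06))
foot=[onz(c,155+u/3.3,145+v/3.3,.016)for u,v in[(40,173),(147,249),(262,165)]];print(foot,(foot[0]+foot[2])/2)
print(get_state())
E
```

```text
[0.54801342 0.20269627 0.092     ] [0.59495659 0.29661295 0.092     ] [0.571485   0.24965461 0.092     ] 0.1049952543342387 -116.55764830726892
[ 0.5811933  -0.16801096  0.06      ] [ 0.61392642 -0.14881759  0.048     ] [ 0.57483575 -0.13924157  0.06      ]
[array([ 0.62801412, -0.24878529,  0.016     ]), array([ 0.66063368, -0.11924234,  0.016     ]), array([ 0.53290201, -0.08176993,  0.016     ])] [ 0.58045806 -0.16527761  0.016     ]
{'clock': 0.1, 'qpos': array([-1.20996903e-01,  2.76550548e-01,  1.50600238e+00, -5.32384686e-05,
        1.36067981e+00, -1.20998496e-01]), 'qd': array([ 0.0004257 , -0.00255116, -0.00267066, -0.00104129, -0.00010384,
        0.00078129]), 'effort': array([ 1.55745878e-03, -4.17697620e+01, -2.46405226e+01, -1.74112388e-04,
        5.80947395e-03,  2.85749664e-07]), 'position': array([5.74500716e-01, 3.67647103e-05, 2.07317165e-01]), 'ee_rot': array([-6.29559277e-04,  7.07102039e-01,  7.07111047e-01, -5.26120277e-04]), 'contact_force': array([0.53125461, 0.04097944, 0.22404635]), 'moment': array([0.05957337, 0.00083564, 0.07623445]), 'gripper_force': 0.0, 'width': 0.08552285864735805}
```

>>> apply_moves(steps=[0.2,-4,-1,0,0.4,-8,-2,0,0.6,-12,-3,0,0.6,-16,-4,0,0.6,-20,-5,0,0.6,-20,-6,0,0.6,-20,-6,0,0.6,-20,-6,0])

```text
clock: 0.77
position: [0.5802, -0.1995, 0.1471]
ee_rot: [-0.002, 0.707, 0.707, -0.0]
contact_force: [0.3, 0.0, 0.6]
width: 0.0855
gripper_force: 0.0
```

```bash
python3 - <<'E'
from h import *
c=calibration("wrist"); w=get_image("wrist"); np.save('w1.npy',w); import pickle; pickle.dump(c,open('w1.pkl','wb'))
u=proj(c,[.581,-.167,.06]); print(u,c['xyz'],get_state()['position'],get_state()['qd'].max())
x0,y0=int(np.clip(u[0]-95,0,320)),int(np.clip(u[1]-75,0,234)); print(x0,y0)
save('w1',w,(x0,y0,x0+190,y0+150),4)
E
```

```text
[255.63360699 146.31567577] [ 0.58096286 -0.11701145  0.31351062] [ 0.58080013 -0.19904581  0.1479479 ] 0.0188724957627754
160 71
```

View pics/w1.png

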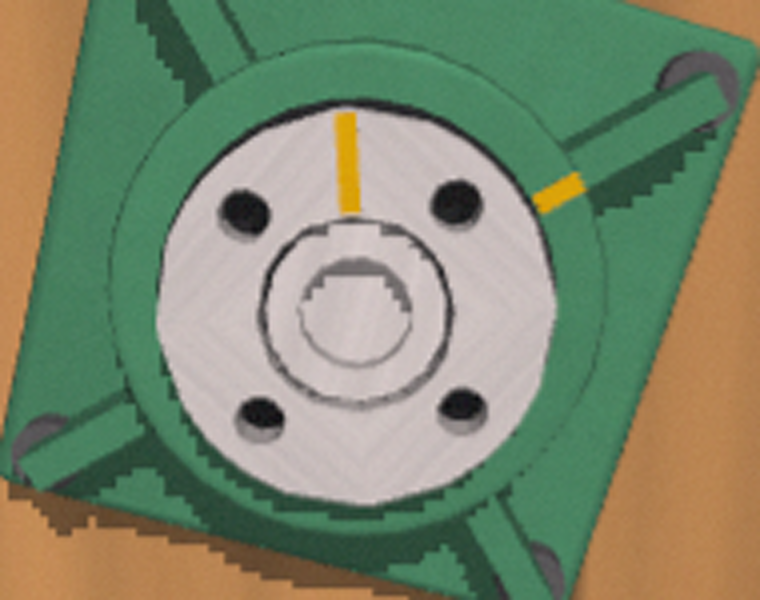

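The wrist crop shows the ring's holes at (245,214), (457,203), (463,410) and (261,419). The ring mark runs (345,113)-(350,212) and the housing mark is at (560,194).

```bash
python3 - <<'E'
from h import *; import pickle
c=pickle.load(open('w1.pkl','rb'))
P=lambda u,v,z:onz(c,160+u/4,71+v/4,z)
h=[P(*q,.06)[:2] for q in[(245,213),(457,202),(463,410),(261,418)]]
print(h); a=(h[0]+h[2])/2;b=(h[1]+h[3])/2
print(a,b,np.linalg.norm(h[0]-h[2]),np.linalg.norm(h[1]-h[3]))
an=lambda d:np.degrees(np.arctan2(d[1],d[0]))
print('diag',an(h[0]-h[2]),an(h[1]-h[3]))
C=(a+b)/2;print(C,'ringmark',an(P(345,113,.06)[:2]-C),an(P(350,212,.06)[:2]-C),'house',an(P(560,194,.048)[:2]-C))
r=[P(*q,.06)[:2] for q in[(157,310),(556,308),(355,107),(362,503)]];print((r[0]+r[1])/2,(r[2]+r[3])/2)
E
```

```text
[array([ 0.5554834, -0.1504415]), array([ 0.59478871, -0.14846348]), array([ 0.59664674, -0.18839537]), array([ 0.55728768, -0.18998805])]
[ 0.57606507 -0.16941844] [ 0.5760382  -0.16922576] 0.05599032842211729 0.05595191657729172
diag 137.3229876137279 47.91466485481685
[ 0.57605163 -0.1693221 ] ringmark 92.8620196838887 93.24541560604244 house 27.97031592199921
[ 0.57603849 -0.16849674] [ 0.57646204 -0.16954668]
```

>>> apply_moves(steps=[0,4,0,-5,-0.3,8,0,-10,-0.6,12,0,-15,-1,16,0,-20,-1,20,0,-26,-1,24,0,-26,-1,28,0,-26,-1,32,0,-26])

```text
clock: 1.48
position: [0.5703, 0.1238, 0.1496]
ee_rot: [0.0, 0.847, 0.531, 0.001]
contact_force: [1.5, 0.3, 0.1]
width: 0.0856
gripper_force: 0.0
```

>>> apply_moves(steps=[0,4,0,0,0,8,1,0,0,11,2,0,0,12,3,0,0,12,3,0,0,12,3,0,0,12,3,0])

```text
clock: 2.07
position: [0.5702, 0.2398, 0.1781]
ee_rot: [0.0, 0.848, 0.53, -0.0]
contact_force: [0.9, -0.8, -0.2]
width: 0.0857
gripper_force: 0.0
```

```bash
python3 - <<'E'
from h import *
c=calibration("wrist"); w=get_image("wrist"); np.save('w2.npy',w); import pickle; pickle.dump(c,open('w2.pkl','wb'))
u=proj(c,[.5715,.2497,.092]); print(u,c['xyz'],get_state()['position'],get_state()['ee_rot'])
x0,y0=int(np.clip(u[0]-130,0,252)),int(np.clip(u[1]-97,0,189)); print(x0,y0)
save('w2',w,(x0,y0,x0+260,y0+195),3)
E
```

```text
[250.71576338 175.6088965 ] [0.60642386 0.31448324 0.34434389] [0.57025308 0.23917977 0.17780153] [ 1.72297807e-04  8.48085825e-01  5.29858503e-01 -6.09173666e-04]
120 78
```

View pics/w2.png

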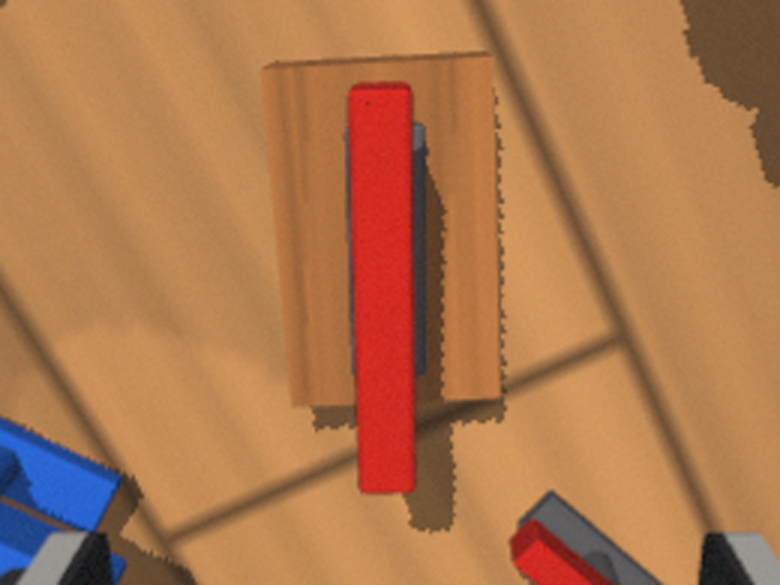

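The crop shows the red grip bar's top face from (350-410, 88) to (359-414, 492), and the block's top corners at (264,68), (491,56), (500,400) and (293,406).

```bash
python3 - <<'E'
from h import *; import pickle
c=pickle.load(open('w2.pkl','rb'))
P=lambda u,v,z:onz(c,120+u/3,78+v/3,z)
an=lambda d:np.degrees(np.arctan2(d[1],d[0]))
g=[P(*q,.092)[:2] for q in[(350,90),(410,88),(414,491),(359,492)]]
m=(g[0]+g[1])/2;n=(g[2]+g[3])/2
print('grip',(m+n)/2,np.linalg.norm(m-n),an(m-n),np.linalg.norm(g[0]-g[1]))
k=[P(*q,.03)[:2] for q in[(264,68),(491,56),(500,400),(293,406)]]
print('block',sum(k)/4,an(k[0]-k[3]),an(k[1]-k[2]),an(k[1]-k[0])+90,np.linalg.norm(k[0]-k[3]),np.linalg.norm(k[0]-k[1]))
R=get_state()['ee_rot'];w,x,y,z=R
from scipy.spatial.transform import Rotation as Q
yy=Q.from_quat([x,y,z,w]).as_matrix()[:,1];print('toolY',an(yy))
E
```

```text
grip [0.56818435 0.24806371] 0.10870084241886302 64.54770565026557 0.014561425868912932
block [0.56895914 0.24948317] 66.54503529791813 67.17896236065405 66.96967527071811 0.10972577752138088 0.06808992429229196
toolY -26.008208105658838
```

```bash
python3 - <<'E'
from h import *
c=calibration("scene")
for n,u,v,z in[('oil',549,480,0.01),('oilcap',558,415,.17),('tin',375,345,.048),('socket',424,287,.045),('blue',557,300,.08),('red2',447,345,.06),('mug',166,280,.085),('piston',192,250,.06),('gear',316,400,.02)]: print(n,onz(c,u/1.5625,v/1.5625,z).round(3))
E
```

```text
oil [0.728 0.338 0.01 ]
oilcap [0.73  0.328 0.17 ]
tin [ 0.636 -0.006  0.048]
socket [0.471 0.005 0.045]
blue [0.43  0.238 0.08 ]
red2 [0.592 0.105 0.06 ]
mug [ 0.698 -0.395  0.085]
piston [ 0.592 -0.427  0.06 ]
gear [ 0.763 -0.047  0.02 ]
```

>>> apply_moves(steps=[-0.1,0.4,-2,0.5,-0.2,0.9,-4.5,0.5,-0.2,0.9,-7,0.5,-0.2,0.9,-9.5,0.5,-0.2,0.9,-11,0.5,-0.2,0.9,-11.6,0.5,-0.2,0.9,-11.6,0.5,-0.2,0.9,-11.6,0.5])

```text
clock: 2.78
position: [0.5694, 0.2482, 0.0624]
ee_rot: [0.0, 0.846, 0.533, 0.0]
contact_force: [0.4, 0.1, 0.1]
width: 0.0854
gripper_force: 0.0
```

>>> apply_moves(steps=[0,0,0,0,0,0,0,0,0,0,0,0,0,0,0,0,0,0,0,0,0,0,0,0,0,0,0,0,0,0,0,0], jaw=255, newtons=90)

```text
clock: 3.45
position: [0.5691, 0.2492, 0.0629]
ee_rot: [0.0, 0.846, 0.534, 0.0]
contact_force: [-1.3, -0.2, 4.7]
width: 0.0126
gripper_force: 88.2
```

>>> apply_moves(steps=[0,0,0,0,0,0,0,0,0,0,0,0,0,0,0,0,0,0,0,0])

```text
clock: 3.87
position: [0.5691, 0.2492, 0.0629]
ee_rot: [0.0, 0.846, 0.534, 0.0]
contact_force: [-1.4, -0.2, 5.9]
width: 0.0126
gripper_force: 88.3
```

>>> apply_moves(steps=[0,0,1,0,0,0,2,0,0,0,4,0,0,0,6,0,0,-3,8,0,0.2,-6,8,-4,0.4,-9,8,-8,0.4,-12,8,-12])

```text
clock: 4.53
position: [0.5735, 0.1279, 0.143]
ee_rot: [0.0, 0.897, 0.441, 0.001]
contact_force: [0.4, -0.1, -3.2]
width: 0.0125
gripper_force: 88.6
```

>>> apply_moves(steps=[0,-4,0,-2,0,-8,0,-5,0.3,-12,0,-5,0.3,-16,0,-5,0.3,-20,0,-5,0.3,-24,0,-5,0.3,-28,0,-5,0.3,-29.8,0,-5])

```text
clock: 5.2
position: [0.576, -0.1747, 0.1424]
ee_rot: [0.002, 0.916, 0.401, -0.001]
contact_force: [0.3, 0.3, -3.7]
width: 0.0123
gripper_force: 88.6
```

>>> apply_moves(steps=[0,0,-1,0,0,0,-2,0,0,0,-3,0,0,0,-3,0,0,0,-3,0,0,0,-3,0])

```text
clock: 5.7
position: [0.5762, -0.1679, 0.1121]
ee_rot: [-0.0, 0.915, 0.404, -0.0]
contact_force: [0.3, -0.8, -3.4]
width: 0.0125
gripper_force: 88.6
```

```bash
python3 - <<'E'
from h import *
c=calibration("wrist"); s=get_state(); w=get_image("wrist"); np.save('w3.npy',w); import pickle; pickle.dump(c,open('w3.pkl','wb'))
x,y,z=s['position']; q=s['ee_rot'];print(s['position'],'spy',np.degrees(2*np.arctan2(q[2],q[1])),s['contact_force'])
# calibration scene/side crops for tilt
t=np.array([x,y,z-.02]); o=[]
save('w3',w,(100,60,412,294),2.5)
E
```

```text
[ 0.57621952 -0.16785921  0.11210112] spy 47.59517400055178 [ 0.34309319 -0.81875263 -3.44276079]
```

View pics/w3.png

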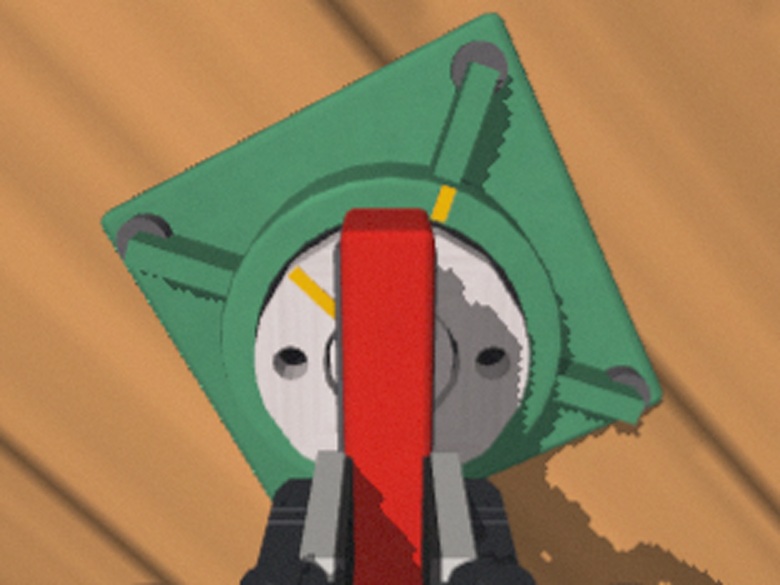

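The spanner is over the ring. The side holes are at (290,361) and (492,356), and the bar end's top edge runs (343-433, 227).

```bash
python3 - <<'E'
from h import *; import pickle
c=pickle.load(open('w3.pkl','rb')); s=get_state()
P=lambda u,v,z:onz(c,100+u/2.5,60+v/2.5,z)[:2]
an=lambda d:np.degrees(np.arctan2(d[1],d[0]))
a=P(290,361,.06);b=P(492,355,.06);C=(a+b)/2;print('ring',C,np.linalg.norm(a-b),an(a-b)-90)
zt=s['position'][2]+.0291
l,r=P(342,228,zt),P(434,228,zt);l2,r2=P(351,450,zt),P(430,450,zt)
e=(l+r)/2;m=(l2+r2)/2
print('w',np.linalg.norm(l-r),np.linalg.norm(l2-r2),'ang',an(e-m),'ctr',e-.055*np.array([np.cos(np.radians(47.6)),np.sin(np.radians(47.6))]),'tcp',s['position'])
E
```

```text
ring [ 0.57648997 -0.1687163 ] 0.05585360684378124 49.396469121856
w 0.01513180816098353 0.014199011306390627 ang 48.236400667471855 ctr [ 0.57513518 -0.16886083] tcp [ 0.57647165 -0.16812905  0.11251183]
```

>>> apply_moves(steps=[0.1,0,0,0.5,0.1,0,-0.4,0.5,0.1,0,-0.7,0.5,0.1,0,-1.0,0.5,0.1,0,-1.2,0.5,0.1,0,-1.4,0.5,0.1,0,-1.4,0.5])

```text
clock: 6.33
position: [0.5766, -0.1689, 0.0974]
ee_rot: [-0.0, 0.914, 0.407, -0.0]
contact_force: [-0.5, 0.5, -4.2]
width: 0.0127
gripper_force: 88.7
```

>>> apply_moves(steps=[0,0,-0.15,0,0,0,-0.3,0,0,0,-0.45,0,0,0,-0.55,0,0,0,-0.55,0])

```text
clock: 6.75
position: [0.577, -0.169, 0.0926]
ee_rot: [0.0, 0.914, 0.407, 0.0]
contact_force: [0.7, 0.1, -3.8]
width: 0.0126
gripper_force: 88.6
```

>>> apply_moves(steps=[0,0,-0.1,0,0,0,-0.2,0,0,0,-0.2,0,0,0,-0.2,0])

```text
clock: 7.08
position: [0.5773, -0.1691, 0.0924]
ee_rot: [0.001, 0.914, 0.407, 0.001]
contact_force: [-2.2, 1.5, 6.2]
width: 0.0126
gripper_force: 89.8
```

>>> apply_moves(steps=[0,0,0,-3,0,0,0,-9,0,0,0,-15,0,0,0,-21,0,0,0,-27,0,-0.05,0,-33,0,-0.05,0,-39,0,-0.05,0,-45])

```text
clock: 7.75
position: [0.5781, -0.1705, 0.0924]
ee_rot: [0.001, 1.0, 0.025, 0.001]
contact_force: [-0.7, -1.5, 3.7]
width: 0.0122
gripper_force: 89.8
```

>>> apply_moves(steps=[0,0,0,-4,0,0,0,-8,0,0,0,-12,0,0,0,-15,0,0,0,-17,0,0,0,-19,0,0,0,-19,0,0,0,-19])

```text
clock: 8.42
position: [0.578, -0.1711, 0.0924]
ee_rot: [0.002, 0.99, -0.138, 0.002]
contact_force: [-1.6, -1.6, 6.1]
width: 0.0126
gripper_force: 90.0
```

```bash
python3 - <<'E'
from h import *
s=get_state(); q=s['ee_rot'];print(s['position'],'spy',np.degrees(2*np.arctan2(q[2],q[1])),s['contact_force'],s['moment'])
E
```

```text
[ 0.57800756 -0.17110572  0.09238314] spy -15.884360053759222 [-1.61405882 -1.64158478  6.09658263] [-0.5991367   0.35163091  0.30371177]
```

>>> apply_moves(steps=[0,0.1,0,-1.5,0,0.1,0,-3,0,0.1,0,-4,0,0.1,0,-5,0,0.1,0,-6,0,0.1,0,-6,0,0.1,0,-6])

```text
clock: 9.0
position: [0.578, -0.1709, 0.0924]
ee_rot: [0.002, 0.982, -0.189, 0.002]
contact_force: [-1.6, -3.8, 4.7]
width: 0.0125
gripper_force: 90.8
```

```bash
python3 - <<'E'
from h import *
s=get_state(); q=s['ee_rot'];print(s['position'],'spy',np.degrees(2*np.arctan2(q[2],q[1])),s['contact_force'],s['moment'])
c=calibration("wrist");w=get_image("wrist");np.save('w4.npy',w)
import pickle; pickle.dump(c,open('w4.pkl','wb'))
save('w4',w,(100,60,412,294),2.5)
E
```

```text
[ 0.57804811 -0.17093078  0.0923944 ] spy -21.75819594761887 [-1.60199517 -3.83169426  4.65796077] [-0.89314539  0.36179191  0.89787998]
```

View pics/w4.png

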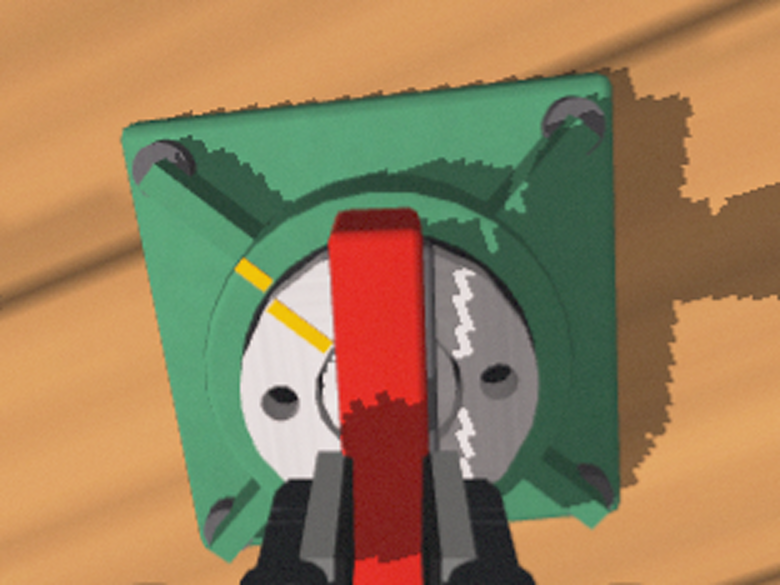

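The yellow marks look almost in line. The housing mark runs (240,264)-(269,283) and the ring mark (271,304)-(329,346).

```bash
python3 - <<'E'
from h import *; import pickle
c=pickle.load(open('w4.pkl','rb'))
P=lambda u,v,z:onz(c,100+u/2.5,60+v/2.5,z)[:2]
an=lambda d:np.degrees(np.arctan2(d[1],d[0]))
a,b=P(280,402,.06),P(499,375,.06);C=(a+b)/2;print(C,an(a-b),np.linalg.norm(a-b))
for C in(C,np.array([.5763,-.169])):
  print('house',an(P(240,264,.048)-C),an(P(269,283,.048)-C),'ring',an(P(271,304,.06)-C),an(P(329,346,.06)-C))
E
```

```text
[ 0.57634843 -0.17005485] 75.70843516977129 0.05621232748986208
house 30.425132948439483 29.81844562133126 ring 30.41395685448455 30.703639216145532
house 29.306423049313945 28.44051978820845 ring 28.938348119655924 27.810739602561544
```

>>> apply_moves(steps=[0,0.05,0,-1,0,0.05,0,-2,0,0.05,0,-3,0,0.05,0,-3,0,0.05,0,-3,0,0.05,0,-3])

```text
clock: 9.55
position: [0.5781, -0.1709, 0.0924]
ee_rot: [0.003, 0.977, -0.213, 0.002]
contact_force: [-2.2, -4.8, 6.3]
width: 0.0128
gripper_force: 94.7
```

```bash
python3 - <<'E'
from h import *
s=get_state(); q=s['ee_rot'];print(s['position'],'spy',np.degrees(2*np.arctan2(q[2],q[1])),s['contact_force'],s['moment'])
E
```

```text
[ 0.57809575 -0.17085484  0.09244766] spy -24.596436041465008 [-2.1553113  -4.82915152  6.30629792] [-0.94004616  0.32910587  1.65601942]
```

>>> apply_moves(steps=[0,0,0.1,2.5,0,0,0.2,5,0,0,0.3,5,0,0,0.6,5,0,0,1.0,5,0,0,1.4,5,0,0,2,5,0,0,3,5])

```text
clock: 10.22
position: [0.5761, -0.1668, 0.1199]
ee_rot: [-0.001, 0.985, -0.174, -0.002]
contact_force: [-0.3, -0.1, -4.4]
width: 0.0122
gripper_force: 89.6
```

>>> apply_moves(steps=[0,0,2,0,0,0,4,0,0,0,5,0,0,0,5,0,0,0,5,0])

```text
clock: 10.63
position: [0.5772, -0.1677, 0.1712]
ee_rot: [-0.0, 0.985, -0.174, 0.001]
contact_force: [-0.9, -0.2, -3.6]
width: 0.0125
gripper_force: 89.6
```

```bash
python3 - <<'E'
from h import *; import pickle
s=get_state(); q=s['ee_rot'];print(s['position'],'spy',np.degrees(2*np.arctan2(q[2],q[1])),s['contact_force'],s['moment'])
c=calibration("wrist");w=get_image("wrist");pickle.dump(c,open('w5.pkl','wb'))
save('w5',w,(100,60,412,294),2.5)
E
```

```text
[ 0.57722087 -0.16773165  0.17123405] spy -19.99371309480826 [-0.88670139 -0.23843623 -3.62935977] [0.01087761 0.02440452 0.0195909 ]
```

View pics/w5.png

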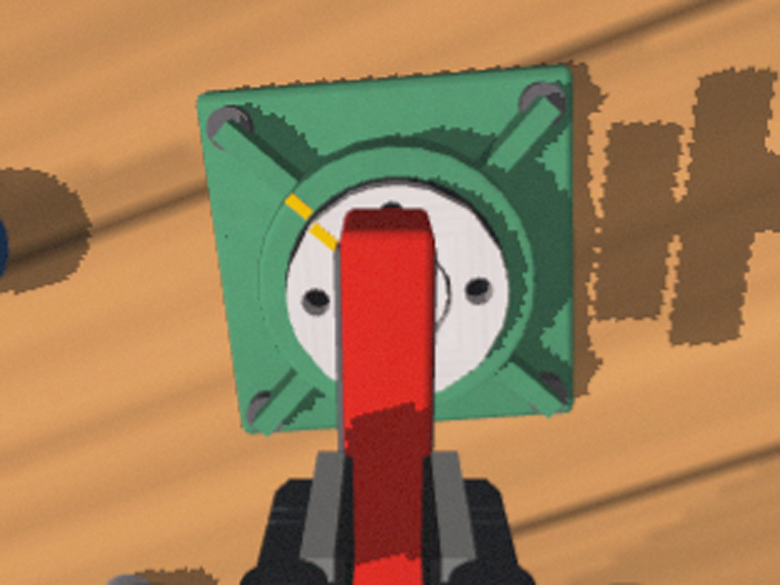

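The marks are in line and the ring is home. Next I'll carry the spanner back to its block.

>>> apply_moves(steps=[0,3,0,7,-0.1,6,0,14,-0.2,9,0,21,-0.2,12,0,28,-0.3,15,0,35,-0.4,18,0,42,-0.5,21,0,49,-0.5,24,0,56])

```text
clock: 11.35
position: [0.5704, 0.0736, 0.1689]
ee_rot: [-0.001, 0.95, 0.312, -0.002]
contact_force: [0.0, -0.4, -4.1]
width: 0.0125
gripper_force: 89.6
```

>>> apply_moves(steps=[0,3,0,7,-0.1,6,0,14,-0.2,9,0,21,-0.2,12,0,28,-0.3,15,0,30.8,-0.3,17.8,-2,30.8,-0.3,17.8,-5,30.8,-0.3,17.8,-6,30.8])

```text
clock: 12.02
position: [0.5651, 0.2506, 0.1054]
ee_rot: [-0.001, 0.834, 0.552, -0.005]
contact_force: [-1.9, -2.2, -4.1]
width: 0.0124
gripper_force: 89.5
```

>>> apply_moves(steps=[0,0,0,0,0,0,0,0,0,0,0,0,0,0,0,0])

```text
clock: 12.35
position: [0.5704, 0.2494, 0.1123]
ee_rot: [0.001, 0.835, 0.55, 0.001]
contact_force: [0.3, -1.1, -3.6]
width: 0.0125
gripper_force: 89.6
```

```bash
python3 - <<'E'
from h import *; import pickle
s=get_state(); q=s['ee_rot'];print(s['position'],'spy',np.degrees(2*np.arctan2(q[2],q[1])),s['contact_force'],s['moment'])
c=calibration("wrist");w=get_image("wrist");pickle.dump(c,open('w6.pkl','wb'))
save('w6',w,(100,60,412,294),2.5)
E
```

```text
[0.57036785 0.24942415 0.11226187] spy 66.72391804076257 [ 0.27227409 -1.06289275 -3.56173722] [-0.01072837 -0.08172427  0.03449103]
```

View pics/w6.png

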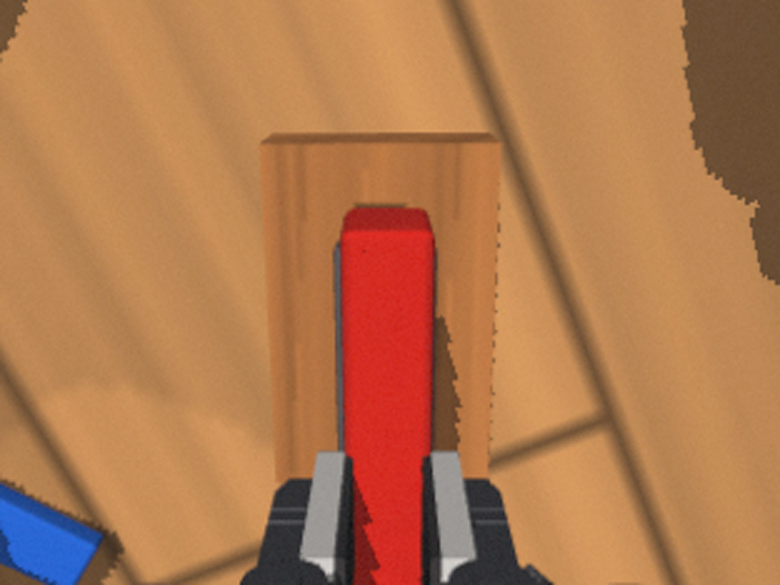

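The block slot's end is at (381,205) and the bar is at u=388, so I shift about 2 mm and go down.

>>> apply_moves(steps=[-0.15,0.1,0,0,-0.15,0.1,-1.5,0,-0.15,0.1,-3,0,-0.15,0.1,-3.5,0,-0.15,0.1,-3.9,0,-0.15,0.1,-4.3,0,-0.15,0.1,-4.5,0,-0.15,0.1,-4.5,0])

```text
clock: 13.07
position: [0.5677, 0.251, 0.0657]
ee_rot: [0.0, 0.835, 0.55, 0.0]
contact_force: [-0.8, -0.2, -4.0]
width: 0.0123
gripper_force: 89.6
```

>>> apply_moves(steps=[0,0,-0.2,0,0,0,-0.4,0,0,0,-0.5,0,0,0,-0.5,0,0,0,-0.5,0])

```text
clock: 13.48
position: [0.5683, 0.2513, 0.0629]
ee_rot: [0.0, 0.835, 0.55, 0.001]
contact_force: [-1.5, -0.7, 4.9]
width: 0.0124
gripper_force: 90.7
```

It is home: contact at the same height as at the start. Now I release.

>>> apply_moves(steps=[0,0,0,0,0,0,0,0,0,0,0,0,0,0,0,0,0,0,0,0,0,0,0,0,0,0,0,0,0,0,0,0], jaw=0)

```text
clock: 14.15
position: [0.5675, 0.251, 0.0605]
ee_rot: [0.0, 0.835, 0.55, -0.0]
contact_force: [-0.8, 1.0, 0.7]
width: 0.0856
gripper_force: 0.0
```

>>> apply_moves(steps=[0,0,1,0,0,0,3,0,0,0,6,0,0,0,9,0,0,0,12,0,0,0,13,0,0,0,13,0,0,0,13,0])

```text
clock: 14.82
position: [0.5674, 0.251, 0.1908]
ee_rot: [0.0, 0.835, 0.55, 0.0]
contact_force: [-0.7, -0.6, -0.3]
width: 0.0855
gripper_force: 0.0
```

```bash
python3 - <<'E'
from h import *
s=get_state(); print(s['position'],s['width'],s['contact_force'])
w=get_image("wrist");a=get_image("scene")
o=np.hstack([cv2.resize(w,(400,300)),cv2.resize(a[145:295,180:380],(400,300),interpolation=cv2.INTER_CUBIC)])
save('w7',o)
E
```

```text
[0.56741194 0.25095574 0.19084095] 0.08550313623656877 [-0.71329385 -0.61772811 -0.34737877]
```

View pics/w7.png

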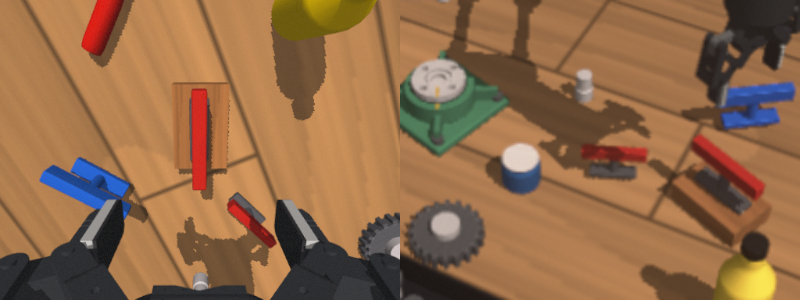

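The spanner stands upright in its block (bar at (200,140) in the left view), released, with the marks in line at (437,98). I'll hand it in.

```bash
python3 -c "
from rig import *
print(sign_off())"
```

```text
the job is handed in; nothing more can be done
None
```

The ring is turned clockwise to its stop with the yellow marks in line, and the spanner is back upright in its block and released. I handed the job in at about 15 s on the clock, and `sign_off()` returned no verdict.

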